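Pry the sprung retaining ring off a spindle with a hooked pick

ROBOT

A 6-joint arm with a two-finger parallel gripper is mounted at the origin on a cart in front of the work surface, level with it; the furniture and walls round the work are solid. World frame = base frame: x ahead of the robot, y to its left, z up, the work surface at z = 0. Lengths are in mm, angles in degrees, forces in N, time in s.
With the tool pointing down it reaches from about 300 to 850 mm from the base axis. Payload 4.2 kg.
Tool frame: the origin (TCP) lies on the centre line of the jaws, within the pads' length; the fingertips stand 14 mm ahead of it and the grasp point (between the pads) lies 5 mm behind it; z points along the fingers, y is the line along which they close (so a half turn about z gives the same grasp; the last joint's range is limited). The gripper opens to 91 mm and grips with 3 to 60 N. Pads are 32 mm wide; open, the fingers measure 118 mm over their backs; the gripper's body (76 mm by 178 mm) begins 60 mm behind the grasp point.
Start: joints at [-1.146, 18.312, 89.639, -0, 72.044, -1.146], TCP at [575.017, 0, 203.376] pointing down, gripper open.
Joint ranges: [-177.97, 177.97], [-48.28, 115.42], [12.27, 149.76], [-77.06, 257.06], [2.81, 150.46], [-146.56, 146.56]. Speed limits (degrees/s): [147.25, 147.25, 180, 180, 180, 180].

INTERFACE

Orientations are given as [roll, pitch, yaw] about the fixed x, y, z axes, in that order (R = Rz(yaw) Ry(pitch) Rx(roll)).
In Python, from workcell import env gives the robot as it stands.
- The arm moves only by the tool arm_command, never from a script. Its argument "motion" is a list of rows, each an object with "offset": the shift along the tool's x, y, z in m, a list of three; "spin": the turn about the tool's z in rad. In form: [{"offset": [tx, ty, tz], "spin": spin}, ...]. A call has 1 to 5 rows; each row shifts and turns the commanded pose from where the row before left it, along the tool's axes as they then stand; what a row does not reach is not made up. A row lasts 1/8 s, in which the tool goes at most 62.5 mm and 10.7 degrees, less where a joint would pass 70% of its speed; a pose out of reach is approached as far as the arm can. A call with a gripper value outside its range is refused whole. "jaw" is the finger opening in m, from 0 to 0.0912, set as the call begins (left out, the last holds). The fingers move at their own pace and stop on an object; "newtons" is the grip in N (left out, the last holds). Time passes only in rows, so rows that do not move let the fingers close. It gives the time, the measured TCP pose, the force, the opening and the grip force at its end, in the units of the state.
- env.state(): the state, without advancing time (a new reading comes with each control period).
- env.grab_frame(name): name is "scene" or "side" or "wrist"; returns (picture, depth): 480x640x3 uint8, blue, green, red; 480x640 float32, mm along the optical axis (not along the pixel's ray), 0 where there is no reading.
- env.camera_model(name): a dict with "fx", "fy", "cx", "cy" (pixels), "k1" (the pictures are not rectified: a ray, as slopes to the right and down, at radius r is drawn at 1 + k1 r^2 times it, then the intrinsics apply), "eye" and "rotation" of the camera in the world; the wrist camera has in their place "hand_eye" (4x4, takes a point from camera to tool coordinates, whose origin is the TCP and whose axes are the flange's). Camera axes: x right, y down, z forward; pixel columns grow to the right and rows downward; lengths in mm; the calibration is good to about 2 mm. A picture is of the moment at which its call begins: read the wrist's pose just before it. camera_model takes no time and is no camera call.
- env.job_done(): hands the job in; it is judged then, once.
Trained networks look in the newest picture that a camera, given by its name, has taken for a name from the list of things; names that differ only in an ending like _2 or _b are one class to them, and where a whole thing is asked for, a point or a joint stands for the part that bears it (a point fixed in the world has none). Each returns a list of dicts, best first, with "score" (0 to 1); they miss things now and then, are a little off and sometimes report something else, mostly with a low value. They report only what shows in the picture. A call takes as long as a camera call.
- env.boxes_of(camera, target): "bbox" ([left, top, right, bottom] in pixels, round what is visible of it).
- env.pinpoint(camera, target): "location" ([column, row] in pixels: a listed point, or the origin of a listed thing).
The state is a dict: "time_s": time; "qpos": joint angles; "qvel": joint speeds; "effort": joint torques, N m; "ee_pos": TCP position; "ee_rot": TCP orientation; "force": force on the tool from outside, world axes, zero at the start; "torque": the same for the moment, N m; "gripper_width": finger opening in mm; "gripper_force": force on a finger pad.
Only numpy, scipy, OpenCV 4.12 (cv2) and the standard library are available. Lean on these libraries where they do the work, as an engineer would, in place of code of your own. Each camera call takes 0.05 s, during which the arm holds its last target. There are 200 camera calls.

TASK

Take the hooked pick from its rest, catch its down-turned tip in the pull eye of the sprung retaining ring on the spindle, and draw the ring out sideways until it has snapped out of its groove and the spring-loaded hub has risen; leave the loose ring lying on the stand or beside it. The ring may sit turned in its groove, so find the eye by looking or by a light touch; pull slowly and gently, do not press or wrench the ring, the hub or the spindle, and touch the ring and its stand only with the pick. Then lay the pick back in the notches of its rest as it was, let go of it and withdraw, leaving the other things where they are.

Things in the scene. Friction and masses are not known exactly. Their poses are not given: they have to be found in the camera images.
- stand: Fixed bench stand: round grey foot 120 mm across, 12 mm high, with an upright steel spindle. Origin: centre of the foot's underside, on the spindle axis; z up. On the spindle an aluminium hub: disc 100 mm across, top at 36 mm, with a boss 32 mm across up to 44 mm that carries the ring. A soft spring lifts the hub 1.5 mm, until ring and spindle head stop it, and 9 mm once the ring is out
- spindle_top (a point): Top of the spindle, 59.5 mm above the worktop. Spindle core 16 mm dia.; head 23 mm across from 50.5 to 59.5 mm up; the ring sits in the groove just under the head
- clip: Sprung retaining ring, loose, dark steel, 5 mm thick. Origin: centre of the ring, on its underside (seated: on the spindle axis, 44 to 46 mm up). ITS AXES DO NOT SHOW how the ring is turned in the groove: the pull eye points along the stand's own -x (roughly to the robot) or up to 0.5 rad to either side. A side push on the eye turns it against 1 to 3 N of friction
- ring_centre (a point): Ring's centre, half-way up. In line outwards from it: back 33 mm wide (8 to 17 mm out), short stem, pull eye: flat loop 21 mm wide, 20 to 40 mm out, round an opening 13 mm wide, 12 mm long, centred 30 mm out; 8 mm free under the eye. Opposite, two sprung jaws grip the core. Drawn out along the eye's direction it resists with 8 to 15 N, snaps past the core after about 10 mm, is clear after 25 mm
- hub (a joint): Height of the hub above its lowest position, m: about 0.0015 with the ring in place, 0.009 when free
- pick: Hooked pick, about 60 g. Black rectangular handle 80 mm long (its x), 14 mm wide (y), 16 mm high (z); origin at the handle's centre; +x towards the hook, z up. A 5 mm dia. steel shank goes on along the handle's axis to x = 72 mm and is bent straight down there, ending 28 mm below the axis. Lies level in its rest, hook down
- pick_grip (a point): Centre of the pick's handle, half-way up: the place to grip it, from above, across its 14 mm width
- pick_tip (a point): Lowest point of the pick's down-turned, round-ended 5 mm dia. tip: 72 mm ahead of the handle's centre, 28 mm below it
- rest_seat (a point): Where the handle's centre belongs when the pick is put away, 45 mm above the worktop; x = way the hook points, z up. The rest is fixed: grey foot 80 x 50 x 8 mm, two 7 mm thick notched uprights 56 mm apart along x, notch floor 37 mm up, notch about 19 mm wide at the bottom and flaring up to 51 mm; between the uprights the handle is free on both sides
- slide_box_mid (a point): Bystander: blue box of slides, 84 x 62 x 40 mm; its centre
- tape_roll_mid (a point): Bystander: roll of packing tape, 66 mm dia., 19 mm high; its centre
- specimen_cup_3_mid (a point): Bystander: specimen cup with dark red lid, 53 mm dia., 59 mm high; its centre
- timer_mid (a point): Bystander: white bench timer, 62 x 62 x 22 mm; its centre

How it is judged (in metres and radians):
On the way, in this order (a step that is already met when the one before it is completed fails the run):
1. the pick is lifted off its rest (distance between pick_grip and rest_seat above 0.06 m), for 0.2 s.
2. the ring is out of its groove and the hub has risen (horizontal distance between clip and stand above 0.018 m and value of joint hub above 0.006 m), for 0.2 s.
At the end, for the whole second after the job is handed in: The ring is out of the groove (its centre at least 18 mm and at most 150 mm from the spindle axis, lower than 100 mm, at rest), the hub has risen at least 6 mm, and the pick lies at rest in its rest, handle centre within 12 mm of its seat, upright within 0.2 rad, hook the same way as before (all of step 2 and horizontal distance between clip and stand below 0.15 m and height (world z) of clip below 0.1 m and linear speed of each of clip, pick below 0.02 m/s and distance between pick_grip and rest_seat below 0.012 m and x of pick_tip in the frame of rest_seat above 0.05 m and angle between pick's own z axis and vertical below 0.2 rad); the robot touches nothing.
It fails at once if the pick presses or pulls the ring with more than 20 N (contact force between pick and clip above 20 N).
It fails at once if the pick presses the stand, hub or spindle with more than 15 N (contact force between pick and stand above 15 N).
It fails at once if the gripper or arm touches the ring (contact force between any of the fingers, the arm and clip above 0.5 N).
It fails at once if the gripper or arm touches the stand or hub (contact force between any of the fingers, the arm and stand above 0.5 N).
It fails at once if a bystander is moved by more than 20 mm (distance of any of slide_box_mid, tape_roll_mid, specimen_cup_3_mid, timer_mid from where it was at the start of the episode above 0.02 m).
It also fails if it takes over 72 s, if anything falls off the work surface, if the arm or the gripper's body presses on something with over 40 N, if the wrist force passes 120 N, or if a joint passes its speed limit or range.

## Working session

There is one attempt and no reset: what is moved stays moved. The work goes in short steps, Python scripts to look and compute and a tool call to move; the robot and the scene stay as the last step left them, time stands still between calls to the robot, and variables do not carry over. Pictures are saved under pics/ and viewed, at most 10 in all, crops included, and the job is handed in when it is done.

Besides the shell and the picture viewer there is one more tool, called after "Call:" in YAML: its name, and indented under it one key for each argument. arm_command: Moves the arm, as the interface text tells. Its arguments: {"type":"object","properties":{"motion":{"type":"array"},"jaw":{"type":"number"},"newtons":{"type":"number"}},"required":["motion"]}

```bash
mkdir -p pics; cat > h.py <<'E'
import numpy as np, cv2
from scipy.spatial.transform import Rotation as R
from workcell import env
def pose(cam,st=None):
    m=env.camera_model(cam)
    if 'eye' in m: return m,np.array(m['rotation']),np.array(m['eye'])
    st=st or env.state(); Rt=R.from_euler('xyz',st['ee_rot'],degrees=True).as_matrix()
    H=np.array(m['hand_eye']); return m,Rt@H[:3,:3],Rt@H[:3,3]+np.array(st['ee_pos'])
def ray(m,uv):
    d=np.array([(uv[0]-m['cx'])/m['fx'],(uv[1]-m['cy'])/m['fy']]); s=d.copy()
    for _ in range(8): s=d/(1+m['k1']*(s@s))
    return np.array([s[0],s[1],1])
def at_z(P,uv,z):
    m,Rw,e=P; d=Rw@ray(m,uv); return e+d*(z-e[2])/d[2]
def at_d(P,uv,dep):
    m,Rw,e=P; return e+Rw@ray(m,uv)*dep
def proj(P,p):
    m,Rw,e=P; c=Rw.T@(np.array(p)-e); s=c[:2]/c[2]; s=s*(1+m['k1']*(s@s)); return s*[m['fx'],m['fy']]+[m['cx'],m['cy']]
E
python3 - <<'E'
from h import *
print(env.state())
Z={'stand':0,'spindle_top':59.5,'ring_centre':47.5,'pick_grip':45,'pick_tip':17,'rest_seat':45,'slide_box_mid':20,'tape_roll_mid':9.5,'specimen_cup_3_mid':29.5,'timer_mid':11}
ims=[]
for c in ['scene','side','wrist']:
    P=pose(c); im,d=env.grab_frame(c); cv2.imwrite(f'pics/{c}0.png',im); np.save(f'{c}0.npy',d); print(c,P[2].round(),P[0]['fx'])
    for n,z in Z.items():
        r=env.pinpoint(c,n)
        for q in r[:2]:
            print(n,np.round(q['location']),round(q['score'],2),at_z(P,q['location'],z).round(1))
E
```

```text
{'time_s': 0.0, 'qpos': array([-1.14624632e+00,  1.83516165e+01,  8.97069790e+01, -6.63028519e-04,
        7.20447192e+01, -1.14568300e+00]), 'qvel': array([ 0.12448289,  0.09668449,  0.02093561,  0.01286744,  0.02283869,
       -0.05964935]), 'effort': array([-5.01459035e-04, -4.12465632e+01, -2.31973493e+01,  7.28826877e-02,
        4.58198413e-02, -1.41870069e-04]), 'ee_pos': array([5.74464348e+02, 4.35271308e-03, 2.02516676e+02]), 'ee_rot': array([-1.79896693e+02, -1.43549456e-03,  8.99996404e+01]), 'force': array([ 0.00095924,  0.05909507, -0.23115693]), 'torque': array([-0.03744737,  0.03434265, -0.02322058]), 'gripper_force': 0.0, 'gripper_width': 91.32915197406385}
scene [ -23.  922. 1056.] 544.782979894955Traceback (most recent call last):
  File "<stdin>", line 10, in <module>
  File "h.py", line 14, in at_z
    m,Rw,e=P; d=Rw@ray(m,uv); return e+d*(z-e[2])/d[2]
                                                  ~^^^
IndexError: invalid index to scalar variable.
```

```bash
python3 - <<'E'
from h import *
print(env.camera_model('scene'));print(env.camera_model('wrist'))
E
```

```text
{'fx': 544.782979894955, 'fy': 544.782979894955, 'cx': 318.23174415759206, 'cy': 244.97359257821594, 'k1': -0.04602227408794616, 'eye': array([ -22.52470021,  921.81243512, 1055.72053608]), 'rotation': array([-134.08398414,    1.19001724, -146.8340909 ])}
{'fx': 370.5134722398551, 'fy': 370.5134722398551, 'cx': 314.7868844820008, 'cy': 240.98452543420976, 'k1': -0.02661570577026221, 'hand_eye': array([[ 3.55631258e-04, -9.69994591e-01, -2.43126239e-01,
         6.93051598e+01],
       [ 9.99999844e-01,  4.49715501e-04, -3.31475538e-04,
         1.83126479e-01],
       [ 4.30867117e-04, -2.43126083e-01,  9.69994599e-01,
        -1.81126894e+02],
       [ 0.00000000e+00,  0.00000000e+00,  0.00000000e+00,
         1.00000000e+00]])}
```

```bash
sed -i "s/return m,np.array(m\['rotation'\])/return m,R.from_euler('xyz',m['rotation'],degrees=True).as_matrix()/" h.py
python3 - <<'E'
from h import *
Z={'stand':0,'spindle_top':59.5,'ring_centre':47.5,'pick_grip':45,'pick_tip':17,'rest_seat':45,'slide_box_mid':20,'tape_roll_mid':9.5,'specimen_cup_3_mid':29.5,'timer_mid':11}
ims=[]
for c in ['scene','side','wrist']:
    P=pose(c); im,d=env.grab_frame(c); cv2.imwrite(f'pics/{c}0.png',im); np.save(f'{c}0.npy',d); print(c,P[2].round(),P[0]['fx'])
    for n,z in Z.items():
        r=env.pinpoint(c,n)
        for q in r[:2]:
            print(n,np.round(q['location']),round(q['score'],2),at_z(P,q['location'],z).round(1))
E
```

```text
scene [ -23.  922. 1056.] 544.782979894955
stand [244. 327.] 0.62 [589.5 354.6   0. ]
spindle_top [245. 311.] 0.76 [580.4 350.   59.5]
pick_grip [399. 202.] 0.59 [ 466.4 -213.2   45. ]
pick_grip [399. 207.] 0.27 [ 455.1 -191.7   45. ]
pick_tip [377. 203.] 0.65 [ 531.7 -207.6   17. ]
pick_tip [244. 317.] 0.28 [599.5 340.5  17. ]
rest_seat [397. 201.] 0.84 [ 473.3 -215.9   45. ]
slide_box_mid [350. 246.] 0.85 [504.3  -3.7  20. ]
tape_roll_mid [210. 363.] 0.68 [585.2 482.3   9.5]
tape_roll_mid [397. 202.] 0.2 [ 487.5 -252.8    9.5]
specimen_cup_3_mid [300. 256.] 0.87 [592.1 107.4  29.5]
specimen_cup_3_mid [243. 314.] 0.67 [599.6 341.9  29.5]
timer_mid [335. 299.] 0.71 [444.6 170.   11. ]
side [ 156. -901.  812.] 520.9943882171239
stand [298. 184.] 0.26 [596.3 488.5   0. ]
spindle_top [309. 186.] 0.84 [588.3 359.6  59.5]
ring_centre [313. 191.] 0.47 [598.1 350.3  47.5]
pick_grip [346. 330.] 0.7 [ 465.5 -205.9   45. ]
pick_tip [377. 332.] 0.78 [ 535.9 -209.2   17. ]
pick_tip [307. 192.] 0.18 [595.3 397.4  17. ]
rest_seat [343. 332.] 0.77 [ 457.8 -208.1   45. ]
slide_box_mid [324. 276.] 0.97 [497.3   3.5  20. ]
slide_box_mid [310. 193.] 0.46 [599.  387.1  20. ]
tape_roll_mid [298. 184.] 0.82 [588.9 468.4   9.5]
specimen_cup_3_mid [343. 240.] 0.63 [590.7 110.8  29.5]
specimen_cup_3_mid [377. 333.] 0.27 [ 528.6 -222.9   29.5]
timer_mid [281. 246.] 0.62 [442.2 169.9  11. ]
timer_mid [344. 239.] 0.42 [606.4 140.   11. ]
wrist [575.  69. 385.] 370.5134722398551
spindle_top [165.  35.] 0.72 [455.  158.1  59.5]
slide_box_mid [235. 217.] 0.89 [495.6   2.9  20. ]
specimen_cup_3_mid [334. 109.] 0.8 [592.5 103.8  29.5]
timer_mid [165.  36.] 0.81 [437.1 170.8  11. ]
```

View pics/scene0.png

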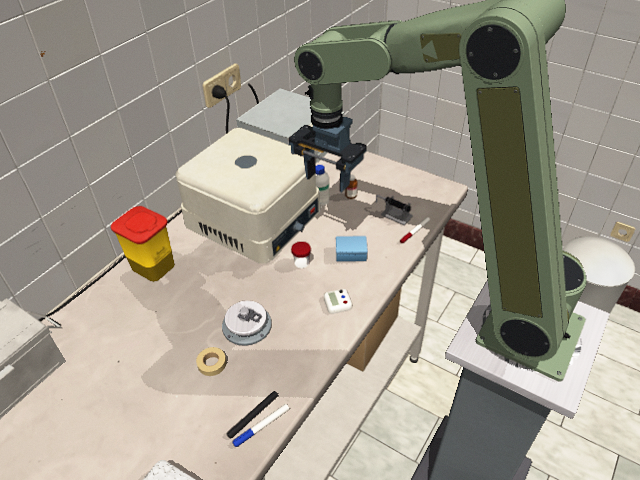

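View pics/wrist0.png

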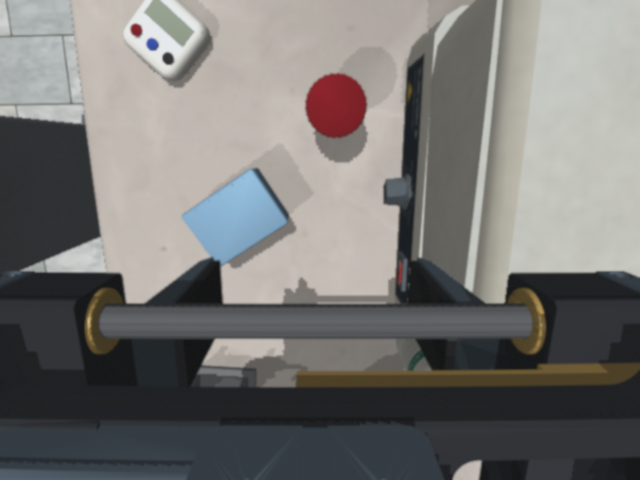

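The scene picture shows the rest at about (397,205) with the hook away from the robot, and the stand at (245,318). Nothing stands between them except low items. The wrist view shows the slide box, the cup and the timer.

Call:
arm_command:
  motion:
    - {"offset": [-0.042, -0.029, 0], "spin": 0}
    - {"offset": [-0.042, -0.029, 0], "spin": 0}
    - {"offset": [-0.042, -0.029, 0], "spin": 0}
    - {"offset": [-0.042, -0.029, 0], "spin": 0}
    - {"offset": [-0.042, -0.029, 0], "spin": 0}
  jaw: 0.05

```text
time_s: 2.38
ee_pos: [429.1, -211.2, 203.6]
ee_rot: [180.0, 0.0, 90.0]
force: [0.4, -0.6, 0.5]
gripper_width: 50.5
gripper_force: 0.0
```

Call:
arm_command:
  motion:
    - {"offset": [0, 0, 0], "spin": 0.18}
    - {"offset": [0, 0, 0], "spin": 0.18}
    - {"offset": [0, 0, 0], "spin": 0.18}
    - {"offset": [0, 0, 0], "spin": 0.18}
    - {"offset": [0, 0, 0], "spin": 0.18}

```text
time_s: 3.0
ee_pos: [430.0, -210.0, 203.5]
ee_rot: [180.0, -0.0, 38.1]
force: [0.5, 0.0, -0.3]
gripper_width: 50.0
gripper_force: 0.0
```

Call:
arm_command:
  motion:
    - {"offset": [0, 0, 0], "spin": 0.18}
    - {"offset": [0, 0, 0], "spin": 0.18}
    - {"offset": [0, 0, 0], "spin": 0.18}
    - {"offset": [0, 0, 0], "spin": 0.13}
    - {"offset": [0, 0, 0], "spin": 0}

```text
time_s: 3.62
ee_pos: [430.0, -210.0, 203.4]
ee_rot: [180.0, -0.0, 0.1]
force: [-0.2, -0.1, 1.2]
gripper_width: 50.1
gripper_force: 0.0
```

```bash
python3 - <<'E'
from h import *
s=env.state();print(s['time_s'],s['ee_pos'],s['ee_rot'],s['qpos'].round(1))
P=pose('wrist',s); im,d=env.grab_frame('wrist'); cv2.imwrite('pics/w1.png',im)
for n,z in {'pick_grip':45,'pick_tip':17,'rest_seat':45}.items():
    for q in env.pinpoint('wrist',n)[:2]:
        u=q['location'];print(n,np.round(u),round(q['score'],2),at_z(P,u,z).round(1),at_d(P,u,d[int(u[1]),int(u[0])]).round(1))
E
```

```text
3.625 [ 429.99412273 -210.01445869  203.41486509] [ 1.79997470e+02 -8.63355577e-03  1.33095129e-01] [-27.4   9.6 101.6   0.   68.8  62.5]
pick_grip [307. 184.] 0.85 [ 466.8 -202.    45. ] [ 467.5 -202.1   52.8]
pick_tip [311. 109.] 0.82 [ 534.2 -205.3   17. ] [ 531.2 -205.6   47.7]
rest_seat [309. 187.] 0.64 [ 463.6 -203.4   45. ] [ 464.4 -203.6   52.8]
```

View pics/w1.png

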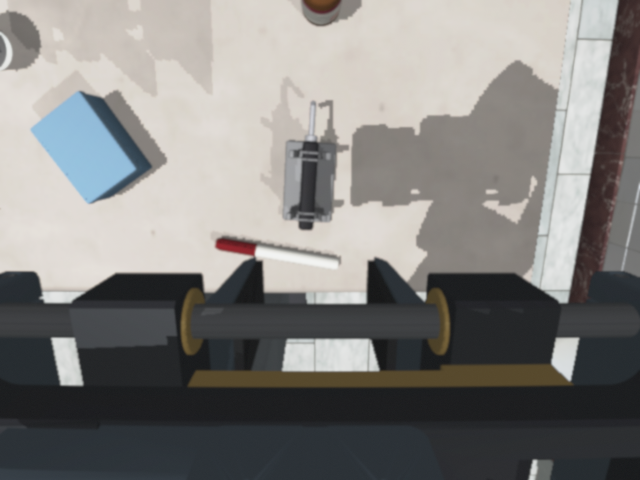

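The picture shows the handle from about (306,226) to (311,143) and the hook end at (313,103). It is turned a few degrees right. I'll fit its axis by depth.

```bash
python3 - <<'E'
from h import *
s=env.state();P=pose('wrist',s); im,d=env.grab_frame('wrist')
def cloud(r0,r1,c0,c1,lo,hi,cond=None):
    o=[]
    for r in range(r0,r1):
        for c in range(c0,c1):
            if d[r,c]>0 and (cond is None or cond(im[r,c].astype(int))):
                p=at_d(P,(c,r),d[r,c])
                if lo<p[2]<hi:o.append(p)
    return np.array(o)
for nm,a in {'handle':cloud(135,235,280,335,49,57,lambda b:b.max()<70),'shank':cloud(98,140,295,330,40,52)}.items():
    l=cv2.fitLine(a[:,:2].astype(np.float32),cv2.DIST_HUBER,0,.01,.01).ravel()
    print(nm,len(a),a.min(0).round(1),a.max(0).round(1),np.median(a,0).round(1),np.degrees(np.arctan(l[1]/l[0])).round(1),l[2:])
E
```

```text
handle 945 [ 427.2 -210.7   49.3] [ 503.6 -194.5   55.5] [ 466.6 -202.8   52.7] -4.0 [ 466.8549  -203.10526]
shank 249 [ 506.1 -209.8   42.4] [ 538.4 -200.1   51.3] [ 520.4 -205.4   47.1] -4.3 [ 521.4207  -205.73802]
```

Call:
arm_command:
  motion:
    - {"offset": [0.0365, -0.007, 0], "spin": 0.073}
    - {"offset": [0, 0, 0.045], "spin": 0}
    - {"offset": [0, 0, 0.045], "spin": 0}
    - {"offset": [0, 0, 0.04], "spin": 0}
    - {"offset": [0, 0, 0.033], "spin": 0}

```text
time_s: 4.5
ee_pos: [466.2, -202.7, 38.8]
ee_rot: [-180.0, 0.0, -4.1]
force: [0.4, -0.5, 0.8]
gripper_width: 50.1
gripper_force: 0.0
```

Call:
arm_command:
  motion:
    - {"offset": [0, 0, 0], "spin": 0}
    - {"offset": [0, 0, 0], "spin": 0}
    - {"offset": [0, 0, 0], "spin": 0}
    - {"offset": [0, 0, 0], "spin": 0}
  jaw: 0
  newtons: 30

```text
time_s: 5.0
ee_pos: [467.3, -203.3, 41.6]
ee_rot: [179.9, -0.1, -4.1]
force: [0.0, -0.2, 2.0]
gripper_width: 13.1
gripper_force: 28.3
```

Call:
arm_command:
  motion:
    - {"offset": [0, 0, -0.02], "spin": 0}
    - {"offset": [0, 0, -0.03], "spin": 0}
    - {"offset": [0, 0, -0.04], "spin": 0}
    - {"offset": [0, 0, -0.04], "spin": 0}
    - {"offset": [0, 0, -0.02], "spin": -0.072}

```text
time_s: 5.62
ee_pos: [467.4, -203.4, 193.4]
ee_rot: [179.9, -0.3, 0.1]
force: [0.3, 0.3, -0.3]
gripper_width: 12.4
gripper_force: 30.0
```

Call:
arm_command:
  motion:
    - {"offset": [0, 0, 0], "spin": 0}
    - {"offset": [-0.001, -0.03, 0], "spin": 0}
    - {"offset": [-0.001, -0.055, 0], "spin": 0}
    - {"offset": [-0.001, -0.055, 0], "spin": 0}
    - {"offset": [-0.001, -0.055, 0], "spin": 0}

```text
time_s: 6.25
ee_pos: [461.5, -6.4, 189.1]
ee_rot: [-180.0, 0.1, -0.1]
force: [0.9, -0.2, 0.2]
gripper_width: 12.5
gripper_force: 30.0
```

Call:
arm_command:
  motion:
    - {"offset": [-0.001, -0.055, 0], "spin": 0}
    - {"offset": [-0.001, -0.055, 0], "spin": 0}
    - {"offset": [-0.001, -0.055, 0], "spin": 0}
    - {"offset": [-0.001, -0.055, 0], "spin": 0}
    - {"offset": [-0.001, -0.055, 0], "spin": 0}

```text
time_s: 6.88
ee_pos: [456.6, 268.4, 189.0]
ee_rot: [179.9, 0.1, -0.1]
force: [0.4, -0.2, -0.2]
gripper_width: 12.1
gripper_force: 30.0
```

Call:
arm_command:
  motion:
    - {"offset": [-0.001, -0.055, 0], "spin": 0}
    - {"offset": [0, -0.03, 0], "spin": 0}
    - {"offset": [0, 0, 0], "spin": 0}
    - {"offset": [0, 0, 0], "spin": 0}

```text
time_s: 7.38
ee_pos: [456.0, 350.9, 189.3]
ee_rot: [179.9, 0.1, -0.0]
force: [-1.1, 0.1, 0.4]
gripper_width: 12.1
gripper_force: 30.0
```

```bash
python3 - <<'E'
from h import *
s=env.state();print(s['time_s'],s['ee_pos'],s['ee_rot'],s['qpos'].round(1),s['gripper_width'])
P=pose('wrist',s); im,d=env.grab_frame('wrist'); cv2.imwrite('pics/w2.png',cv2.resize(im[0:270,180:500],(800,675)[:2] if 0 else (711,600),interpolation=cv2.INTER_CUBIC)); cv2.imwrite('w2full.png',im);np.save('w2.npy',d)
for n,z in {'spindle_top':59.5,'ring_centre':48.5,'clip':46,'stand':0,'pick_tip':s['ee_pos'][2]+5-28,'pick_grip':s['ee_pos'][2]+5}.items():
    for q in env.pinpoint('wrist',n)[:2]:
        u=q['location'];print(n,np.round(u),round(q['score'],2),at_z(P,u,z).round(1),at_d(P,u,d[int(u[1]),int(u[0])]).round(1))
E
```

```text
7.375 [456.04525612 350.89564452 189.30319582] [ 1.79883992e+02  9.57274498e-02 -4.48446061e-02] [ 36.5  18.9  90.8  -0.   70.4 126.5] 12.123394942611057
spindle_top [317.  66.] 0.8 [586.1 350.3  59.5] [586.1 350.3  59.6]
ring_centre [319.  68.] 0.56 [587.  348.3  48.5] [584.7 348.4  60.2]
clip [316.  70.] 0.7 [586.2 350.7  46. ] [583.7 350.7  59.4]
stand [313.  81.] 0.92 [584.9 353.4   0. ] [575.4 353.3  58. ]
pick_tip [315. 149.] 0.63 [524.1 351.8 166.3] [524.2 351.9 194.9]
pick_grip [315. 288.] 0.95 [455.5 351.7 194.3] [458.  351.7 200.8]
```

View pics/w2.png

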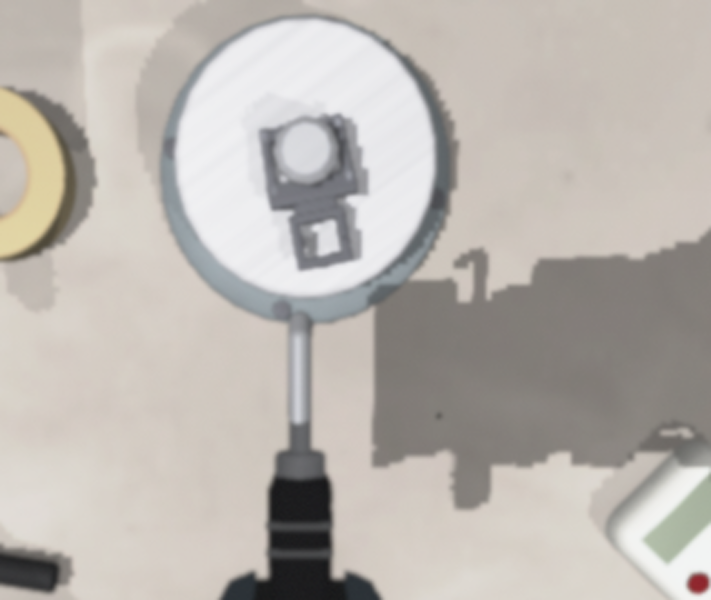

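The crop shows the spindle head at (307,150), the eye loop from (290,208) to (360,270) and its opening at about (325,240). So the eye is turned about 13° towards -y. The hook tip hangs below the shank end at (300,320).

```bash
python3 - <<'E'
from h import *
s=env.state();P=pose('wrist',s); im=cv2.imread('w2full.png'); d=np.load('w2.npy')
g=cv2.cvtColor(im,cv2.COLOR_BGR2GRAY)
L=[];T=[];S=[];K=[]
for r in range(40,270):
    for c in range(280,350):
        if d[r,c]<=0: continue
        p=at_d(P,(c,r),d[r,c])
        if 45<p[2]<54 and p[0]>535: L.append([*p,r,c])
        if 57<p[2]<63 and p[0]>565: T.append(p)
        if 180<p[2]<200 and p[0]>500: K.append(p)
        if 180<p[2]<210 and p[0]<500: S.append(p)
L=np.array(L);T=np.array(T);K=np.array(K);S=np.array(S)
t=np.array([(T[:,i].min()+T[:,i].max())/2 for i in range(3)])
print('top',t,T.mean(0),len(T)); print('ring z',np.percentile(L[:,2],[10,50,90]))
E=L[np.hypot(*(L[:,:2]-t[:2]).T)>19]
rect=cv2.minAreaRect(E[:,:2].astype(np.float32)); print('eye rect',rect,len(E),'mean',E.mean(0).round(1))
v=np.array(rect[0])-t[:2]; print('r',np.hypot(*v),'ang',np.degrees(np.arctan2(-v[1],-v[0])))
# whole ring back+eye symmetric axis
print('line',cv2.fitLine(E[:,:2].astype(np.float32),2,0,.01,.01).ravel())
# hole: bright blob
m=(g>150).astype(np.uint8); n,lab,st,ce=cv2.connectedComponentsWithStats(m[95:120,300:350])
for i in range(1,n): print(st[i],ce[i]+[300,95],at_z(P,ce[i]+[300,95],50))
print('shank tip',K[:,0].max(),K[K[:,0]>515].mean(0))
k=cv2.fitLine(K[:,:2].astype(np.float32),2,0,.01,.01).ravel();print('shank line',np.degrees(np.arctan(k[1]/k[0])),k[2:], 'z',np.median(K[:,2]))
E
```

```text
top [587.16385444 350.61808598  59.91514852] [586.79198342 350.67103913  60.13534201] 661
ring z [49.38078133 50.95072179 52.08004267]
eye rect ((562.709228515625, 345.65936279296875), (29.51058578491211, 32.9617919921875), 12.338754653930664) 527 mean [560.8 345.6  50.9 103.5 323.1]
r 24.95230779860468 ang 11.462588037334204
line [ 5.1971334e-01 -8.5434067e-01  5.6079114e+02  3.4560989e+02]
[  0   0  15  25 309] [305.73462783 107.60194175] [557.71016258 359.84536133  50.        ]
[ 28   0  22  25 312] [342.94871795 107.375     ] [557.87274099 329.18868458  50.        ]
[ 18   4  16  17 177] [326.23728814 106.61016949] [558.47201421 342.95998559  50.        ]
[17 17  2  1  2] [317.5 112. ] [554.24180627 350.15085408  50.        ]
shank tip 528.4094065395885 [521.62015455 352.68600048 195.1456069 ]
shank line 0.31177214 [514.45917 352.62604] z 195.68248068604308
```

Call:
arm_command:
  motion:
    - {"offset": [0.0345, 0.0265, 0], "spin": -0.122}
    - {"offset": [0, 0, 0.02], "spin": -0.122}
    - {"offset": [0, 0, 0.04], "spin": 0}
    - {"offset": [0, 0, 0.03], "spin": 0}
    - {"offset": [0, 0, 0.01], "spin": 0}

```text
time_s: 8.35
ee_pos: [490.2, 324.6, 88.7]
ee_rot: [179.9, 0.2, 13.9]
force: [-0.2, -0.4, -1.0]
gripper_width: 12.5
gripper_force: 30.0
```

Call:
arm_command:
  motion:
    - {"offset": [0, 0, 0], "spin": 0}
    - {"offset": [0, 0, 0], "spin": 0}
    - {"offset": [0, 0, 0], "spin": 0}

```text
time_s: 8.72
ee_pos: [491.8, 326.0, 91.7]
ee_rot: [-180.0, -0.1, 14.0]
force: [0.4, -0.3, -0.5]
gripper_width: 12.5
gripper_force: 30.0
```

```bash
python3 - <<'E'
from h import *
s=env.state();print(s['time_s'],s['ee_pos'],s['ee_rot'],s['qpos'].round(1),s['gripper_width'])
P=pose('wrist',s); im,d=env.grab_frame('wrist'); cv2.imwrite('pics/w3.png',cv2.resize(im[0:240,210:420],(525,600),interpolation=cv2.INTER_CUBIC)); cv2.imwrite('w3full.png',im);np.save('w3.npy',d)
for n,z in {'spindle_top':59.5,'ring_centre':48.5,'pick_tip':s['ee_pos'][2]+5-28}.items():
    for q in env.pinpoint('wrist',n)[:2]:
        u=q['location'];print(n,np.round(u),round(q['score'],2),at_z(P,u,z).round(1))
t=np.array([587,350.6]);a=np.radians(14)
print('eye exp',proj(P,[*(t-30*np.array([np.cos(a),np.sin(a)])),48]))
for c in ['scene','side']:
    P=pose(c);im,d=env.grab_frame(c);cv2.imwrite(c+'3.png',im)
    print(c,proj(P,[558,343,60]))
E
```

```text
8.725 [491.82429142 325.99380796  91.66888999] [-1.79956337e+02 -1.42800158e-01  1.39688361e+01] [ 32.4  24.7  96.9  -0.   58.2 108.5] 12.4637193310453
spindle_top [315.  96.] 0.58 [585.2 350.2  59.5]
pick_tip [316. 146.] 0.6 [559.5 343.1  68.7]
pick_tip [313. 290.] 0.15 [479.7 325.   68.7]
eye exp [315.18051753 148.84766065]
scene [254.63960191 313.27270561]
side [301.14511305 190.70539133]
```

View pics/w3.png

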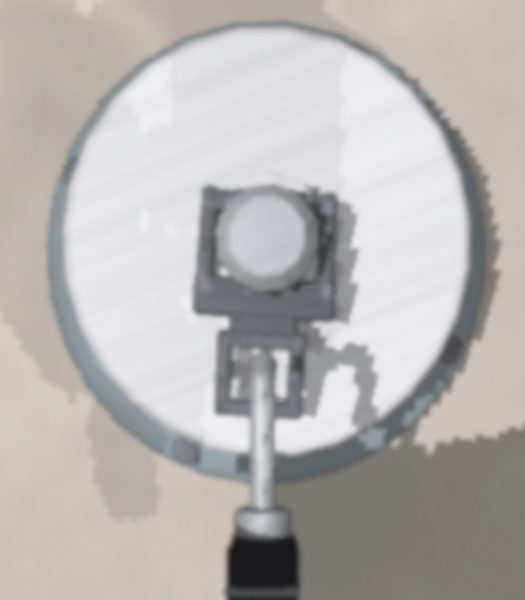

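The crop shows the ring axis now upright in the image. The eye loop spans columns 217–303 and rows 330–415, with its opening centred at about (260,371). The shank end is at (261,350), centred on the eye across.

```bash
python3 - <<'E'
from h import *
m=env.camera_model('wrist');H=np.array(m['hand_eye']);P=(m,H[:3,:3],H[:3,3])
f=lambda u,v:(210+u/2.5,v/2.5)
tz=90.0 # tcp height
def T(u,v,z): return at_z(P,f(u,v),tz-z).round(1)
print('loop near/far/left/right',T(260,415,50.5),T(260,330,50.5),T(217,371,50.5),T(303,371,50.5))
print('opening near/far',T(275,402,50.5),T(275,338,50.5))
print('spindle top',T(265,237,59.5))
d=np.load('w3.npy');A=[]
for r in range(120,215):
  for c in range(300,328):
    if d[r,c]>0:
      p=at_d(P,(c,r),d[r,c])
      if -12<p[2]<0 : A.append(p)
A=np.array(A);print(len(A),A.min(0),A.max(0),np.median(A,0));e=A[A[:,0]>60];print('end',np.sort(A[:,0])[-12:].round(1),e.mean(0))
E
```

```text
loop near/far/left/right [58.4 -1.5 39.5] [77.6 -1.5 39.5] [ 68.5 -11.5  39.5] [68.5  8.4 39.5]
opening near/far [61.4  2.  39.5] [75.8  1.9 39.5]
spindle top [96.5 -0.4 30.5]
902 [37.0195009  -7.37986563 -9.88794749] [ 7.18847508e+01  4.96774883e+00 -6.19352546e-02] [51.66564771 -1.44237853 -5.36876235]
end [71.4 71.4 71.4 71.4 71.4 71.4 71.4 71.8 71.9 71.9 71.9 71.9] [65.74345492 -1.37298746 -4.43746544]
```

Call:
arm_command:
  motion:
    - {"offset": [-0.001, 0, 0.007], "spin": 0}
    - {"offset": [0, 0, 0.004], "spin": 0}
    - {"offset": [0, 0, 0.003], "spin": 0}
    - {"offset": [0, 0, 0.002], "spin": 0}
    - {"offset": [0, 0, 0.001], "spin": 0}

```text
time_s: 9.65
ee_pos: [490.1, 325.3, 73.2]
ee_rot: [180.0, 0.0, 14.0]
force: [-0.2, 0.1, -0.7]
gripper_width: 12.7
gripper_force: 30.0
```

Call:
arm_command:
  motion:
    - {"offset": [0, 0, 0.002], "spin": 0}
    - {"offset": [0, 0, 0.002], "spin": 0}
    - {"offset": [0, 0, 0], "spin": 0}

```text
time_s: 10.02
ee_pos: [490.1, 325.2, 69.2]
ee_rot: [180.0, 0.0, 14.0]
force: [0.4, 0.6, -0.4]
gripper_width: 12.2
gripper_force: 30.0
```

Call:
arm_command:
  motion:
    - {"offset": [0, 0, 0.002], "spin": 0}
    - {"offset": [0, 0, 0.002], "spin": 0}
    - {"offset": [0, 0, 0], "spin": 0}
    - {"offset": [-0.001, 0, 0], "spin": 0}
    - {"offset": [-0.001, 0, 0], "spin": 0}

```text
time_s: 10.65
ee_pos: [488.2, 324.8, 65.4]
ee_rot: [180.0, -0.0, 14.0]
force: [0.1, 0.7, -0.1]
gripper_width: 12.3
gripper_force: 30.0
```

Call:
arm_command:
  motion:
    - {"offset": [-0.0005, 0, 0], "spin": 0}
    - {"offset": [-0.0005, 0, 0], "spin": 0}
    - {"offset": [-0.0005, 0, 0], "spin": 0}
    - {"offset": [-0.0005, 0, 0], "spin": 0}
    - {"offset": [0, 0, 0], "spin": 0}

```text
time_s: 11.28
ee_pos: [486.4, 324.4, 65.4]
ee_rot: [-180.0, -0.0, 14.0]
force: [0.5, -0.4, -0.8]
gripper_width: 12.3
gripper_force: 30.0
```

Call:
arm_command:
  motion:
    - {"offset": [-0.0005, 0, 0], "spin": 0}
    - {"offset": [-0.0005, 0, 0], "spin": 0}
    - {"offset": [-0.0005, 0, 0], "spin": 0}
    - {"offset": [-0.0005, 0, 0], "spin": 0}
    - {"offset": [0, 0, 0], "spin": 0}

```text
time_s: 11.9
ee_pos: [485.5, 324.3, 65.7]
ee_rot: [-180.0, -0.2, 14.0]
force: [5.5, 1.8, -2.2]
gripper_width: 12.7
gripper_force: 30.0
```

Call:
arm_command:
  motion:
    - {"offset": [-0.0005, 0, 0], "spin": 0}
    - {"offset": [-0.0005, 0, 0], "spin": 0}
    - {"offset": [-0.0005, 0, 0], "spin": 0}
    - {"offset": [-0.0005, 0, 0], "spin": 0}
    - {"offset": [0, 0, 0], "spin": 0}

```text
time_s: 12.52
ee_pos: [485.1, 324.4, 66.1]
ee_rot: [-179.9, -0.4, 14.0]
force: [9.2, 1.3, -2.4]
gripper_width: 12.2
gripper_force: 30.0
```

Call:
arm_command:
  motion:
    - {"offset": [-0.0005, 0, 0], "spin": 0}
    - {"offset": [-0.0005, 0, 0], "spin": 0}
    - {"offset": [-0.0005, 0, 0], "spin": 0}
    - {"offset": [-0.0005, 0, 0], "spin": 0}
    - {"offset": [0, 0, 0], "spin": 0}

```text
time_s: 13.15
ee_pos: [484.8, 324.5, 66.4]
ee_rot: [-179.9, -0.6, 14.0]
force: [11.1, 2.3, -3.7]
gripper_width: 12.3
gripper_force: 30.0
```

Call:
arm_command:
  motion:
    - {"offset": [-0.0005, 0, 0], "spin": 0}
    - {"offset": [-0.0005, 0, 0], "spin": 0}
    - {"offset": [0, 0, 0], "spin": 0}

```text
time_s: 13.52
ee_pos: [484.2, 324.5, 66.6]
ee_rot: [-179.9, -0.6, 14.0]
force: [11.3, 2.5, -3.8]
gripper_width: 12.3
gripper_force: 30.0
```

Call:
arm_command:
  motion:
    - {"offset": [-0.0005, 0, 0], "spin": 0}
    - {"offset": [-0.0005, 0, 0], "spin": 0}
    - {"offset": [-0.0005, 0, 0], "spin": 0}
    - {"offset": [-0.0005, 0, 0], "spin": 0}
    - {"offset": [0, 0, 0], "spin": 0}
  jaw: 0
  newtons: 50

```text
time_s: 14.15
ee_pos: [477.3, 322.1, 65.3]
ee_rot: [180.0, 0.0, 14.0]
force: [0.8, -0.1, 0.5]
gripper_width: 0.5
gripper_force: 0.0
```

Call:
arm_command:
  motion:
    - {"offset": [-0.0005, 0, 0], "spin": 0}
    - {"offset": [-0.0005, 0, 0], "spin": 0}
    - {"offset": [-0.0005, 0, 0], "spin": 0}
    - {"offset": [-0.0005, 0, 0], "spin": 0}
    - {"offset": [0, 0, 0], "spin": 0}

```text
time_s: 14.78
ee_pos: [475.6, 321.7, 65.4]
ee_rot: [180.0, -0.0, 14.0]
force: [0.1, -0.2, 0.4]
gripper_width: 0.4
gripper_force: 0.0
```

```bash
python3 - <<'E'
from h import *
s=env.state()
P=pose('wrist',s); im,d=env.grab_frame('wrist'); np.save('w4.npy',d);cv2.imwrite('w4.png',im);a=cv2.resize(im[40:400,160:480],(533,600),interpolation=cv2.INTER_CUBIC)
cv2.imwrite('pics/w4.png',a)
for n in ['spindle_top','clip','pick_tip','pick_grip']:
    for q in env.pinpoint('wrist',n)[:1]:
        u=q['location'];print(n,np.round(u),round(q['score'],2),at_d(P,u,d[int(u[1]),int(u[0])]).round(1))
for c in ['side','scene']:
    P=pose(c);im,d=env.grab_frame(c);cv2.imwrite(c+'4.png',im)
    for n in ['pick_tip','pick_grip','clip']:
      for q in env.pinpoint(c,n)[:1]:
        u=q['location'];print(n,np.round(u),round(q['score'],2),at_d(P,u,d[int(u[1]),int(u[0])]).round(1))
E
```

```text
spindle_top [315.  47.] 0.88 [586.5 350.1  58.6]
clip [323. 105.] 0.52 [563.8 340.5  45.2]
pick_tip [323. 105.] 0.97 [563.8 340.5  45.2]
pick_grip [311. 236.] 0.79 [493.4 329.6  37.5]
pick_tip [303. 196.] 0.52 [560.3 332.7  45.8]
pick_grip [283. 210.] 0.5 [492.8 317.1  26.3]
clip [308. 198.] 0.37 [572.4 330.3  39.1]
pick_grip [348. 246.] 0.63 [497.3  20.   43.1]
clip [283. 329.] 0.71 [489.5 327.9  32. ]
```

View pics/w4.png

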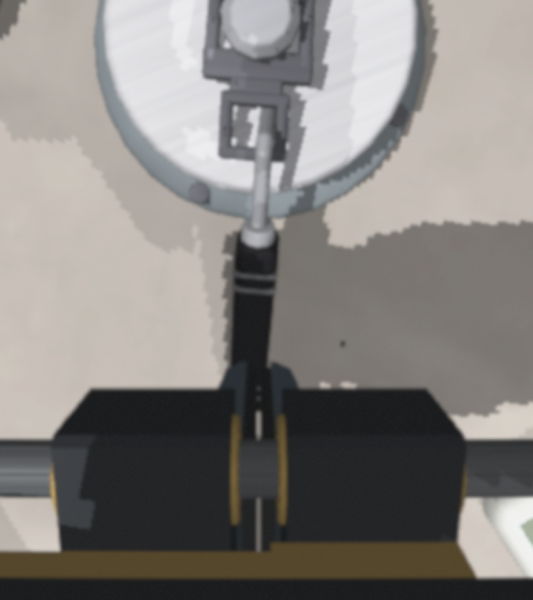

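The crop shows that the pick slipped round in the grip. Its tip is still in the eye at about (266,115), the shank is tilted and the handle has sunk under the closed fingers. The ring is still seated. I'll measure the tilt, then regrip harder.

```bash
python3 - <<'E'
from h import *
s=env.state();P=pose('wrist',s);d=np.load('w4.npy');im=cv2.imread('w4.png')
A=[];B=[]
for r in range(95,270):
  for c in range(290,340):
    if d[r,c]>0:
      p=at_d(P,(c,r),d[r,c]);
      if r>180 and im[r,c].max()<60 and 5<p[2]<70: A.append(p)
      if r<178 and 40<p[2]<85 and 308<c<330: B.append([*p,r,c])
A=np.array(A);B=np.array(B)
c0=np.median(A,0);u=np.linalg.svd(A-A.mean(0))[2][0];print(len(A),A.min(0),A.max(0),A.mean(0),u,np.degrees(np.arcsin(abs(u[2]))),np.degrees(np.arctan(u[1]/u[0])))
for r in range(96,262,6):
  col=[(c,*at_d(P,(c,r),d[r,c]).round(1)) for c in range(300,335) if d[r,c]>0]
  # thickest-high pixel
  m=max(col,key=lambda q:q[3]) ; print(r,m)
E
```

```text
1518 [469.55194713 320.46178158  22.65343608] [525.97535439 341.27167871  53.41887235] [500.685884   331.06197464  40.7001814 ] [-0.86270571 -0.16150923 -0.47922189] 28.634595024097596 10.603737440862764
96 (315, np.float64(566.3), np.float64(345.2), np.float64(51.9))
102 (311, np.float64(563.2), np.float64(346.5), np.float64(51.1))
108 (319, np.float64(561.4), np.float64(341.9), np.float64(51.1))
114 (317, np.float64(557.9), np.float64(342.1), np.float64(57.2))
120 (319, np.float64(555.1), np.float64(340.5), np.float64(61.6))
126 (315, np.float64(551.9), np.float64(341.6), np.float64(62.5))
132 (319, np.float64(549.7), np.float64(339.1), np.float64(63.1))
138 (318, np.float64(546.9), np.float64(338.9), np.float64(62.2))
144 (313, np.float64(543.6), np.float64(340.6), np.float64(60.1))
150 (316, np.float64(541.2), np.float64(338.5), np.float64(59.7))
156 (316, np.float64(538.4), np.float64(337.8), np.float64(58.3))
162 (317, np.float64(535.6), np.float64(336.5), np.float64(56.0))
168 (315, np.float64(532.4), np.float64(336.8), np.float64(54.5))
174 (315, np.float64(529.3), np.float64
[... 250 characters left out ...]
6), np.float64(331.5), np.float64(52.0))
204 (308, np.float64(512.9), np.float64(335.8), np.float64(49.9))
210 (318, np.float64(510.7), np.float64(329.7), np.float64(47.5))
216 (319, np.float64(507.3), np.float64(328.2), np.float64(45.4))
222 (316, np.float64(503.2), np.float64(328.9), np.float64(43.2))
228 (316, np.float64(499.5), np.float64(328.0), np.float64(41.5))
234 (312, np.float64(495.0), np.float64(329.2), np.float64(38.9))
240 (320, np.float64(491.9), np.float64(323.7), np.float64(35.9))
246 (316, np.float64(487.3), np.float64(324.9), np.float64(33.6))
252 (308, np.float64(481.8), np.float64(328.5), np.float64(31.1))
258 (306, np.float64(492.4), np.float64(331.2), np.float64(80.1))
```

```bash
python3 - <<'E'
import cv2,numpy as np
a=cv2.imread('side4.png')[150:250,240:380];b=cv2.imread('scene4.png')[270:370,200:320]
cv2.imwrite('pics/ss4.png',np.vstack([cv2.resize(a,(420,300),interpolation=2),cv2.resize(b,(420,300),interpolation=2)]))
E
```

```text
(no output)
```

View pics/ss4.png

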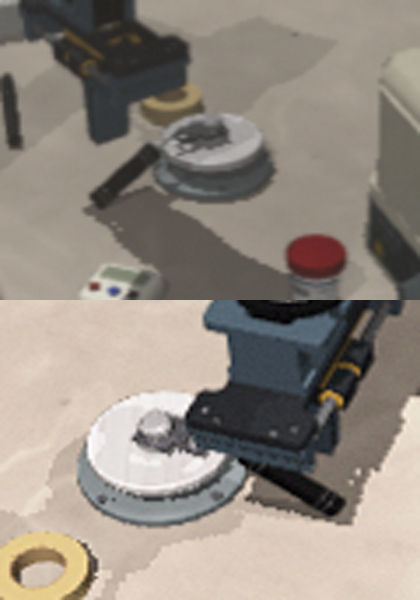

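The two crops confirm it. The tip is in the eye and the handle slopes about 27° down to the worktop (rear end at (95,200) in the upper crop). I'll grip the handle firmly as it lies, slide the pin out along its own axis, level the pick in its rest and come back with a 60 N grip.

Call:
arm_command:
  motion:
    - {"offset": [0, 0, -0.005], "spin": 0}
    - {"offset": [0, 0, 0], "spin": 0}
    - {"offset": [0, 0, 0], "spin": 0}
    - {"offset": [0.019, -0.0015, 0], "spin": 0.03}
    - {"offset": [0, 0, 0.01], "spin": 0}
  jaw: 0.05
  newtons: 60

```text
time_s: 16.05
ee_pos: [495.1, 328.4, 60.7]
ee_rot: [-179.9, -0.2, 12.2]
force: [-0.2, 0.4, -0.6]
gripper_width: 47.5
gripper_force: 0.0
```

Call:
arm_command:
  motion:
    - {"offset": [0, 0, 0.018], "spin": 0}
    - {"offset": [0, 0, 0.015], "spin": 0}
    - {"offset": [0, 0, 0.005], "spin": 0}
    - {"offset": [0, 0, 0], "spin": 0}

```text
time_s: 16.55
ee_pos: [493.4, 327.6, 22.0]
ee_rot: [180.0, 0.0, 12.3]
force: [0.7, 0.0, 0.7]
gripper_width: 49.4
gripper_force: 0.0
```

Call:
arm_command:
  motion:
    - {"offset": [0, 0, 0], "spin": 0}
    - {"offset": [0, 0, 0], "spin": 0}
    - {"offset": [0, 0, 0], "spin": 0}
  jaw: 0
  newtons: 60

```text
time_s: 16.92
ee_pos: [493.9, 327.8, 22.8]
ee_rot: [-180.0, -0.0, 12.2]
force: [0.2, -0.5, -0.3]
gripper_width: 22.9
gripper_force: 0.0
```

Call:
arm_command:
  motion:
    - {"offset": [0, 0, 0], "spin": 0}
    - {"offset": [0, 0, 0], "spin": 0}
    - {"offset": [-0.001, 0, -0.002], "spin": 0}
    - {"offset": [-0.001, 0, -0.002], "spin": 0}

```text
time_s: 17.42
ee_pos: [491.5, 327.2, 26.4]
ee_rot: [180.0, 0.0, 12.2]
force: [0.2, -0.7, -1.6]
gripper_width: 13.2
gripper_force: 59.8
```

Call:
arm_command:
  motion:
    - {"offset": [-0.001, 0, -0.002], "spin": 0}
    - {"offset": [-0.001, 0, -0.002], "spin": 0}
    - {"offset": [-0.001, 0, -0.002], "spin": 0}

```text
time_s: 17.8
ee_pos: [488.7, 326.7, 32.5]
ee_rot: [-180.0, -0.0, 12.2]
force: [0.4, 0.0, -0.2]
gripper_width: 13.2
gripper_force: 59.8
```

Call:
arm_command:
  motion:
    - {"offset": [-0.0015, 0, -0.003], "spin": 0}
    - {"offset": [-0.002, 0, -0.004], "spin": 0}
    - {"offset": [-0.002, 0, -0.004], "spin": 0}
    - {"offset": [-0.0025, 0, -0.005], "spin": 0}
    - {"offset": [-0.005, 0, -0.01], "spin": 0}

```text
time_s: 18.42
ee_pos: [475.7, 323.7, 58.6]
ee_rot: [180.0, 0.0, 12.2]
force: [-0.1, 0.2, 0.3]
gripper_width: 12.8
gripper_force: 59.8
```

Call:
arm_command:
  motion:
    - {"offset": [-0.005, 0, -0.03], "spin": 0.053}
    - {"offset": [-0.005, 0, -0.04], "spin": 0.08}
    - {"offset": [0, 0, -0.04], "spin": 0.08}
    - {"offset": [0, 0, -0.02], "spin": 0}

```text
time_s: 18.92
ee_pos: [466.7, 322.5, 191.6]
ee_rot: [-179.9, -0.2, 0.0]
force: [-0.4, -0.0, -0.2]
gripper_width: 13.0
gripper_force: 59.8
```

```bash
python3 - <<'E'
from h import *
s=env.state();print(s['time_s'],s['ee_pos'],s['ee_rot'],s['gripper_width'])
m=env.camera_model('wrist');H=np.array(m['hand_eye']);P=(m,H[:3,:3],H[:3,3])
im,d=env.grab_frame('wrist');A=[];B=[]
for r in range(60,300):
  for c in range(280,350):
    if d[r,c]>0:
      p=at_d(P,(c,r),d[r,c])
      if abs(p[1])<20 and -60<p[2]<30:
        if im[r,c].max()<60 and 20<p[0]<60: A.append(p)
        B.append(p)
A=np.array(A);B=np.array(B)
for nm,a in (('h',A),('s',B[B[:,0]>40])):
  if len(a)>20:
    u=np.linalg.svd(a-a.mean(0))[2][0];u*=np.sign(u[0]);print(nm,len(a),a.mean(0).round(1),a.max(0).round(1),'pitch up',np.degrees(np.arcsin(-u[2])).round(1),'lat',np.degrees(np.arctan(u[1]/u[0])).round(1))
E
```

```text
18.925 [466.73651615 322.49130383 191.63785061] [-1.79859404e+02 -2.17160338e-01  2.63525244e-02] 13.015747294892192
h 605 [ 25.5  -1.  -27.6] [ 32.1   5.2 -20.4] pitch up 1.1 lat -90.0
s 1038 [ 57.3  -0.6 -33.7] [ 74.2   1.9 -17. ] pitch up -20.8 lat 0.9
```

Call:
arm_command:
  motion:
    - {"offset": [0, 0.03, 0], "spin": 0}
    - {"offset": [0, 0.055, 0], "spin": 0}
    - {"offset": [0, 0.055, 0], "spin": 0}
    - {"offset": [0, 0.055, 0], "spin": 0}
    - {"offset": [0, 0.055, 0], "spin": 0}

```text
time_s: 19.6
ee_pos: [465.8, 70.4, 188.2]
ee_rot: [180.0, -0.0, 0.1]
force: [1.2, -0.4, 0.1]
gripper_width: 12.8
gripper_force: 59.8
```

Call:
arm_command:
  motion:
    - {"offset": [0, 0.055, 0], "spin": 0}
    - {"offset": [0, 0.055, 0], "spin": 0}
    - {"offset": [0, 0.055, 0], "spin": 0}
    - {"offset": [0, 0.055, 0], "spin": 0}
    - {"offset": [0, 0.03, 0], "spin": 0}

```text
time_s: 20.23
ee_pos: [465.9, -180.2, 188.1]
ee_rot: [180.0, 0.0, -0.1]
force: [0.1, 0.3, -0.2]
gripper_width: 13.2
gripper_force: 59.8
```

Call:
arm_command:
  motion:
    - {"offset": [0, 0.025, 0], "spin": 0}
    - {"offset": [0, 0, 0], "spin": 0.07}
    - {"offset": [0, 0, 0], "spin": 0}
    - {"offset": [0, 0, 0], "spin": 0}

```text
time_s: 20.72
ee_pos: [466.4, -202.6, 188.2]
ee_rot: [-180.0, 0.0, -3.9]
force: [-0.3, 0.2, -0.5]
gripper_width: 13.6
gripper_force: 59.8
```

Call:
arm_command:
  motion:
    - {"offset": [0.0005, 0.0005, 0.04], "spin": 0}
    - {"offset": [0, 0, 0.04], "spin": 0}
    - {"offset": [0, 0, 0.03], "spin": 0}
    - {"offset": [0, 0, 0.015], "spin": 0}
    - {"offset": [0, 0, 0.005], "spin": 0}

```text
time_s: 21.35
ee_pos: [467.1, -203.2, 58.1]
ee_rot: [-180.0, 0.0, -3.9]
force: [-1.0, 1.0, 4.1]
gripper_width: 13.2
gripper_force: 59.9
```

Call:
arm_command:
  motion:
    - {"offset": [0, 0, 0], "spin": 0}
    - {"offset": [0, 0, 0], "spin": 0}

```text
time_s: 21.6
ee_pos: [467.6, -203.8, 59.3]
ee_rot: [180.0, -0.1, -4.0]
force: [-1.6, 0.5, -0.7]
gripper_width: 13.1
gripper_force: 59.9
```

Call:
arm_command:
  motion:
    - {"offset": [0, 0, 0.002], "spin": 0}
    - {"offset": [0, 0, 0.003], "spin": 0}
    - {"offset": [0, 0, 0.003], "spin": 0}
    - {"offset": [0, 0, 0.003], "spin": 0}
    - {"offset": [0, 0, 0.003], "spin": 0}
  jaw: 0
  newtons: 6

```text
time_s: 22.22
ee_pos: [467.5, -203.6, 44.3]
ee_rot: [180.0, -0.0, -4.0]
force: [1.2, 0.1, 1.9]
gripper_width: 14.2
gripper_force: 6.0
```

Call:
arm_command:
  motion:
    - {"offset": [0, 0, 0.002], "spin": 0}
    - {"offset": [0, 0, 0.002], "spin": 0}
    - {"offset": [0, 0, 0], "spin": 0}

```text
time_s: 22.6
ee_pos: [467.0, -203.5, 40.2]
ee_rot: [-180.0, 0.0, -4.0]
force: [0.9, 0.3, 1.0]
gripper_width: 13.9
gripper_force: 6.0
```

Now I'll open, back up a little and check how the pick lies.

Call:
arm_command:
  motion:
    - {"offset": [0, 0, 0], "spin": 0}
    - {"offset": [0, 0, 0], "spin": 0}
    - {"offset": [0, 0, 0], "spin": 0}
    - {"offset": [0, 0, 0], "spin": 0}
  jaw: 0.05

```text
time_s: 23.1
ee_pos: [467.0, -203.5, 40.3]
ee_rot: [-180.0, 0.0, -4.0]
force: [-0.0, 0.5, 0.8]
gripper_width: 48.8
gripper_force: 0.0
```

```bash
cat > pk.py <<'E'
from h import *
m=env.camera_model('wrist');H=np.array(m['hand_eye']);P=(m,H[:3,:3],H[:3,3])
s=env.state();im,d=env.grab_frame('wrist');print(s['time_s'],s['ee_pos'].round(1),s['gripper_width'])
for r in range(120,300,8):
  q=[at_d(P,(c,r),d[r,c]).round(1) for c in range(290,340) if d[r,c]>0]
  q=[p for p in q if abs(p[1]+1)<9 and p[2]<12]
  if q: q=np.array(q);k=q[q[:,2]<q[:,2].min()+4]; print(r,np.median(k,0).round(1),len(k))
cv2.imwrite('pk.png',im)
E
python3 pk.py
```

```text
23.1 [ 467.  -203.5   40.3] 48.809280016265305
152 [66.5 -1.2 -5.3] 10
160 [62.9 -1.2 -6.2] 10
168 [59.3 -1.2 -7. ] 10
176 [55.6 -1.2 -6.6] 10
184 [52.  -1.2 -6.8] 10
192 [48.2 -1.2 -6.8] 10
200 [44.4 -1.2 -6.4] 10
208 [40.5 -1.2 -6. ] 22
216 [37.3 -0.8 -9.5] 20
224 [ 33.9  -1.5 -11.6] 27
232 [ 30.2  -1.5 -12.3] 29
240 [ 26.3  -1.2 -12. ] 30
248 [ 22.4  -1.5 -12.1] 29
256 [ 18.5  -1.2 -12.1] 28
264 [ 14.5  -1.2 -12.2] 28
272 [ 10.6  -1.2 -12.4] 28
280 [  6.4  -1.2 -12.1] 28
288 [  2.3  -1.2 -12.4] 28
296 [ -1.9  -1.2 -12. ] 28
```

Call:
arm_command:
  motion:
    - {"offset": [0, 0, 0], "spin": 0}
    - {"offset": [0, 0, 0], "spin": 0}
    - {"offset": [0, 0, 0], "spin": 0}
    - {"offset": [0, 0, 0], "spin": 0}
    - {"offset": [0, 0, 0], "spin": 0}
  jaw: 0
  newtons: 60

```text
time_s: 23.78
ee_pos: [467.1, -203.5, 40.4]
ee_rot: [180.0, -0.0, -4.0]
force: [-0.0, -1.1, 0.3]
gripper_width: 12.4
gripper_force: 60.0
```

Call:
arm_command:
  motion:
    - {"offset": [0, 0, -0.02], "spin": 0}
    - {"offset": [0, 0, -0.03], "spin": 0}
    - {"offset": [0, 0, -0.04], "spin": 0}
    - {"offset": [0, 0, -0.04], "spin": 0}
    - {"offset": [0, 0, -0.02], "spin": -0.07}

```text
time_s: 24.4
ee_pos: [467.9, -203.9, 192.7]
ee_rot: [179.9, -0.2, 0.2]
force: [-0.1, -0.2, -0.3]
gripper_width: 12.3
gripper_force: 60.0
```

Call:
arm_command:
  motion:
    - {"offset": [0, -0.02, 0], "spin": 0}
    - {"offset": [0, -0.05, 0], "spin": 0}
    - {"offset": [0, -0.055, 0], "spin": 0}
    - {"offset": [0, -0.055, 0], "spin": 0}
    - {"offset": [0, -0.055, 0], "spin": 0}

```text
time_s: 25.02
ee_pos: [465.2, 34.2, 188.8]
ee_rot: [-180.0, 0.2, -0.0]
force: [0.9, 0.4, 0.0]
gripper_width: 12.4
gripper_force: 60.0
```

Call:
arm_command:
  motion:
    - {"offset": [0, -0.055, 0], "spin": 0}
    - {"offset": [0, -0.055, 0], "spin": 0}
    - {"offset": [0, -0.055, 0], "spin": 0}
    - {"offset": [0, -0.055, 0], "spin": 0}
    - {"offset": [0.02, -0.05, 0], "spin": 0}

```text
time_s: 25.65
ee_pos: [483.8, 303.8, 188.7]
ee_rot: [179.9, 0.2, 0.1]
force: [0.9, -0.2, -1.3]
gripper_width: 12.3
gripper_force: 60.0
```

Call:
arm_command:
  motion:
    - {"offset": [0, -0.023, 0], "spin": -0.122}
    - {"offset": [0, 0, 0.02], "spin": -0.122}
    - {"offset": [0, 0, 0.04], "spin": 0}
    - {"offset": [0, 0, 0.03], "spin": 0}
    - {"offset": [0, 0, 0.01], "spin": 0}

```text
time_s: 26.28
ee_pos: [483.7, 323.9, 87.0]
ee_rot: [179.9, 0.4, 14.0]
force: [-0.3, -0.6, 0.0]
gripper_width: 11.9
gripper_force: 60.0
```

Call:
arm_command:
  motion:
    - {"offset": [0, 0, 0], "spin": 0}
    - {"offset": [0, 0, 0], "spin": 0}

```text
time_s: 26.52
ee_pos: [487.3, 325.2, 91.5]
ee_rot: [-180.0, -0.1, 14.0]
force: [-0.5, -0.4, -0.2]
gripper_width: 12.1
gripper_force: 60.0
```

```bash
python3 pk.py | head -12; python3 - <<'E'
import cv2;im=cv2.imread('pk.png');cv2.imwrite('pics/w5.png',cv2.resize(im[0:240,210:420],(525,600),interpolation=cv2.INTER_CUBIC))
E
```

```text
26.525 [487.3 325.2  91.5] 12.051748576806888
152 [66.9 -1.2 -4.6] 10
160 [63.3 -1.2 -6.6] 10
168 [59.6 -1.2 -6.6] 10
176 [56.  -1.2 -6.4] 10
184 [52.3 -1.2 -6.6] 10
192 [48.5 -1.2 -6.6] 10
200 [44.7 -1.2 -6.4] 10
208 [40.8 -1.2 -5.2] 20
216 [37.5 -1.  -8.9] 19
224 [ 34.2  -1.2 -11.4] 28
232 [ 30.5  -1.4 -12.1] 29
```

View pics/w5.png

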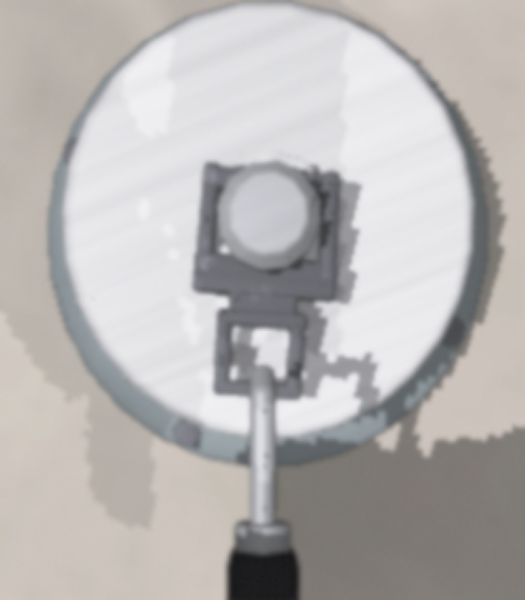

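The crop shows the ring still seated. The eye loop spans rows 310–398 and columns 215–303, and the shank end is at (262,368), short of the opening's middle.

```bash
python3 - <<'E'
from h import *
m=env.camera_model('wrist');H=np.array(m['hand_eye']);P=(m,H[:3,:3],H[:3,3])
T=lambda u,v,z:at_z(P,(210+u/2.5,v/2.5),90.4-z).round(1)
print(T(259,398,50.5),T(259,310,50.5),T(259,354,50.5),'shank end',T(262,365,94),T(262,365,96),'top',T(267,213,59.5))
E
```

```text
[62.3 -1.8 39.9] [82.  -1.8 39.9] [72.3 -1.8 39.9] shank end [69.6 -1.1 -3.6] [69.6 -1.1 -5.6] top [101.5  -0.   30.9]
```

Call:
arm_command:
  motion:
    - {"offset": [0.0045, -0.0005, 0.007], "spin": 0}
    - {"offset": [0, 0, 0.004], "spin": 0}
    - {"offset": [0, 0, 0.003], "spin": 0}
    - {"offset": [0, 0, 0.002], "spin": 0}
    - {"offset": [0, 0, 0.001], "spin": 0}

```text
time_s: 27.2
ee_pos: [490.9, 326.0, 73.2]
ee_rot: [180.0, 0.0, 14.0]
force: [0.1, 0.6, 0.2]
gripper_width: 12.2
gripper_force: 60.0
```

Call:
arm_command:
  motion:
    - {"offset": [0, 0, 0.003], "spin": 0}
    - {"offset": [0, 0, 0.003], "spin": 0}
    - {"offset": [0, 0, 0.002], "spin": 0}
    - {"offset": [0, 0, 0.001], "spin": 0}
    - {"offset": [0, 0, 0], "spin": 0}

```text
time_s: 27.82
ee_pos: [491.0, 326.1, 64.3]
ee_rot: [180.0, 0.0, 14.0]
force: [0.3, -0.2, -0.5]
gripper_width: 12.3
gripper_force: 60.0
```

Call:
arm_command:
  motion:
    - {"offset": [-0.001, 0, 0], "spin": 0}
    - {"offset": [-0.001, 0, 0], "spin": 0}
    - {"offset": [-0.0005, 0, 0], "spin": 0}
    - {"offset": [-0.0005, 0, 0], "spin": 0}
    - {"offset": [0, 0, 0], "spin": 0}

```text
time_s: 28.45
ee_pos: [488.6, 325.5, 64.5]
ee_rot: [-180.0, -0.1, 14.0]
force: [2.2, 0.5, -1.5]
gripper_width: 12.2
gripper_force: 60.0
```

Call:
arm_command:
  motion:
    - {"offset": [-0.0005, 0, 0], "spin": 0}
    - {"offset": [-0.0005, 0, 0], "spin": 0}
    - {"offset": [-0.0005, 0, 0], "spin": 0}
    - {"offset": [-0.0005, 0, 0], "spin": 0}
    - {"offset": [0, 0, 0], "spin": 0}

```text
time_s: 29.08
ee_pos: [488.0, 325.5, 64.8]
ee_rot: [-180.0, -0.3, 14.0]
force: [6.1, 0.9, -3.2]
gripper_width: 12.2
gripper_force: 60.0
```

Call:
arm_command:
  motion:
    - {"offset": [-0.0005, 0, 0], "spin": 0}
    - {"offset": [-0.0005, 0, 0], "spin": 0}
    - {"offset": [-0.0005, 0, 0], "spin": 0}
    - {"offset": [-0.0005, 0, 0], "spin": 0}
    - {"offset": [0, 0, 0], "spin": 0}

```text
time_s: 29.7
ee_pos: [487.6, 325.6, 65.1]
ee_rot: [-179.9, -0.5, 14.0]
force: [8.7, 1.0, -2.8]
gripper_width: 12.1
gripper_force: 60.0
```

Call:
arm_command:
  motion:
    - {"offset": [-0.0005, 0, 0], "spin": 0}
    - {"offset": [-0.0005, 0, 0], "spin": 0}
    - {"offset": [-0.0005, 0, 0], "spin": 0}
    - {"offset": [0, 0, 0], "spin": 0}

```text
time_s: 30.2
ee_pos: [487.3, 325.7, 65.5]
ee_rot: [-179.9, -0.6, 14.1]
force: [10.9, 1.9, -3.2]
gripper_width: 12.1
gripper_force: 60.0
```

Call:
arm_command:
  motion:
    - {"offset": [-0.0005, 0, 0], "spin": 0}
    - {"offset": [-0.0005, 0, 0], "spin": 0}
    - {"offset": [-0.0005, 0, 0], "spin": 0}
    - {"offset": [0, 0, 0], "spin": 0}

```text
time_s: 30.7
ee_pos: [486.4, 325.6, 65.8]
ee_rot: [-179.9, -0.7, 14.0]
force: [11.8, 2.7, -3.6]
gripper_width: 12.5
gripper_force: 60.0
```

Call:
arm_command:
  motion:
    - {"offset": [-0.0005, 0, 0], "spin": 0}
    - {"offset": [-0.0005, 0, 0], "spin": 0}
    - {"offset": [-0.0005, 0, 0], "spin": 0}
    - {"offset": [0, 0, 0], "spin": 0}

```text
time_s: 31.2
ee_pos: [485.5, 325.5, 65.9]
ee_rot: [-179.9, -0.8, 14.1]
force: [12.6, 2.5, -3.8]
gripper_width: 12.1
gripper_force: 60.0
```

```bash
python3 pk.py | head -14; python3 - <<'E'
from h import *
s=env.state();P=pose('wrist',s)
for n in ['spindle_top','clip','pick_tip']:
    for q in env.pinpoint('wrist',n)[:1]: print(n,np.round(q['location'],1),q['score'])
E
```

```text
31.2 [485.5 325.5  65.9] 12.089858659293087
152 [66.9 -1.  -5.2] 11
160 [63.3 -1.  -6.9] 11
168 [59.7 -1.  -7. ] 11
176 [56.  -1.  -7.3] 11
184 [52.4 -1.2 -7.2] 10
192 [48.6 -1.2 -6.8] 10
200 [44.9 -1.2 -7.2] 10
208 [40.9 -1.2 -6.2] 22
216 [37.6 -1.2 -9.5] 20
224 [ 34.2  -1.2 -11.7] 28
232 [ 30.6  -1.4 -12.3] 29
240 [ 26.7  -1.2 -12.3] 30
248 [ 22.8  -1.2 -12.3] 30
spindle_top [318.2  75. ] 0.75
pick_tip [316.9  75.1] 0.61
```

Call:
arm_command:
  motion:
    - {"offset": [-0.0005, 0, 0], "spin": 0}
    - {"offset": [-0.0005, 0, 0], "spin": 0}
    - {"offset": [-0.0005, 0, 0], "spin": 0}
    - {"offset": [-0.0005, 0, 0], "spin": 0}

```text
time_s: 31.9
ee_pos: [483.1, 324.9, 66.1]
ee_rot: [-179.9, -0.7, 14.1]
force: [12.1, 1.7, -1.6]
gripper_width: 12.4
gripper_force: 60.0
```

Call:
arm_command:
  motion:
    - {"offset": [-0.0005, 0, 0], "spin": 0}
    - {"offset": [-0.0005, 0, 0], "spin": 0}
    - {"offset": [-0.0005, 0, 0], "spin": 0}
    - {"offset": [-0.0005, 0, 0], "spin": 0}

```text
time_s: 32.4
ee_pos: [482.4, 324.9, 66.4]
ee_rot: [-179.8, -0.9, 14.1]
force: [12.8, 3.3, -1.5]
gripper_width: 12.8
gripper_force: 60.0
```

Call:
arm_command:
  motion:
    - {"offset": [-0.0005, 0, 0], "spin": 0}
    - {"offset": [-0.0005, 0, 0], "spin": 0}
    - {"offset": [-0.0005, 0, 0], "spin": 0}
    - {"offset": [-0.0005, 0, 0], "spin": 0}

```text
time_s: 32.9
ee_pos: [477.2, 323.2, 65.6]
ee_rot: [-179.9, -0.4, 14.0]
force: [7.0, 0.7, -2.1]
gripper_width: 12.1
gripper_force: 60.0
```

Call:
arm_command:
  motion:
    - {"offset": [-0.001, 0, 0], "spin": 0}
    - {"offset": [-0.001, 0, 0], "spin": 0}
    - {"offset": [-0.001, 0, 0], "spin": 0}
    - {"offset": [-0.001, 0, 0], "spin": 0}

```text
time_s: 33.4
ee_pos: [469.8, 320.8, 64.3]
ee_rot: [180.0, 0.0, 14.0]
force: [2.9, 1.2, -0.0]
gripper_width: 12.1
gripper_force: 60.0
```

Call:
arm_command:
  motion:
    - {"offset": [-0.001, 0, 0], "spin": 0}
    - {"offset": [-0.001, 0, 0], "spin": 0}
    - {"offset": [-0.001, 0, 0], "spin": 0}
    - {"offset": [-0.001, 0, 0], "spin": 0}

```text
time_s: 33.9
ee_pos: [465.7, 319.7, 64.2]
ee_rot: [180.0, 0.1, 14.0]
force: [-0.5, -0.1, -0.8]
gripper_width: 12.3
gripper_force: 60.0
```

Call:
arm_command:
  motion:
    - {"offset": [-0.001, 0, 0], "spin": 0}
    - {"offset": [-0.001, 0, 0], "spin": 0}
    - {"offset": [-0.001, 0, 0], "spin": 0}
    - {"offset": [-0.001, 0, 0], "spin": 0}

```text
time_s: 34.4
ee_pos: [462.3, 318.9, 64.4]
ee_rot: [180.0, -0.0, 14.0]
force: [0.4, -0.1, -0.9]
gripper_width: 12.6
gripper_force: 60.0
```

Call:
arm_command:
  motion:
    - {"offset": [-0.001, 0, 0], "spin": 0}
    - {"offset": [-0.001, 0, 0], "spin": 0}
    - {"offset": [-0.001, 0, 0], "spin": 0}
    - {"offset": [-0.001, 0, 0], "spin": 0}
    - {"offset": [0, 0, 0], "spin": 0}

```text
time_s: 35.02
ee_pos: [458.3, 317.9, 64.4]
ee_rot: [180.0, 0.0, 14.0]
force: [0.6, 0.5, -0.6]
gripper_width: 12.4
gripper_force: 60.0
```

```bash
python3 - <<'E'
from h import *
s=env.state();P=pose('wrist',s);im,d=env.grab_frame('wrist');np.save('w6.npy',d);cv2.imwrite('pics/w6.png',cv2.resize(im[0:240,210:420],(525,600),interpolation=cv2.INTER_CUBIC))
for n in ['spindle_top','clip','ring_centre','hub','pick_tip']:
    for q in env.pinpoint('wrist',n)[:1]: u=q['location'];print(n,np.round(u,1),q['score'],at_d(P,u,d[int(u[1]),int(u[0])]).round(1))
for uv in [(250,40),(370,40),(260,80)]: print(at_d(P,uv,d[uv[1],uv[0]]).round(1))
E
```

```text
spindle_top [317.1   6.3] 0.72 [585.6 349.8  58.8]
clip [317.   84.3] 0.86 [555.4 342.2  45.2]
ring_centre [316.9  80. ] 0.78 [557.7 342.8  43.8]Traceback (most recent call last):
  File "<stdin>", line 4, in <module>
ValueError: it knows: clip, pick, pick_grip, pick_tip, rest_seat, ring_centre, slide_box_mid, specimen_cup_3_mid, spindle_top, stand, tape_roll_mid, timer_mid
```

View pics/w6.png

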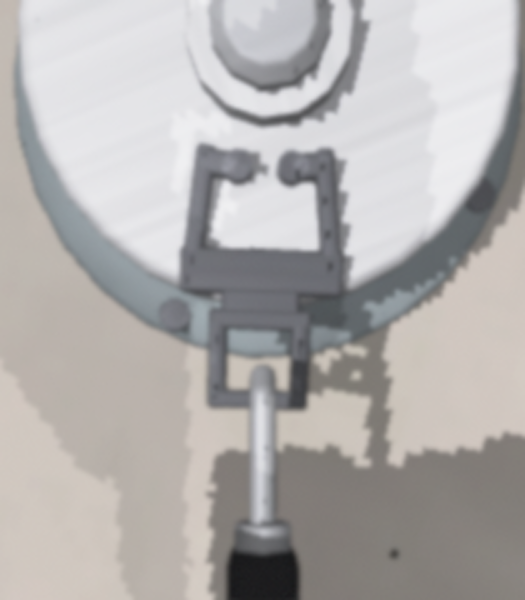

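The crop shows the ring fully out, lying on the hub disc with its jaws at (210–330,165), clear of the risen boss. The eye hangs over the hub's edge and the hook is still in it. I'll ease forward and lift the hook straight up.

Call:
arm_command:
  motion:
    - {"offset": [0.001, 0, 0], "spin": 0}
    - {"offset": [0.001, 0, -0.001], "spin": 0}
    - {"offset": [0, 0, -0.004], "spin": 0}
    - {"offset": [0, 0, -0.005], "spin": 0}
    - {"offset": [0, 0, -0.005], "spin": 0}

```text
time_s: 35.85
ee_pos: [460.5, 318.5, 79.9]
ee_rot: [-180.0, -0.0, 14.0]
force: [0.6, -0.2, -0.1]
gripper_width: 12.0
gripper_force: 60.0
```

Call:
arm_command:
  motion:
    - {"offset": [0, 0, -0.01], "spin": 0}
    - {"offset": [0, 0, -0.03], "spin": 0}
    - {"offset": [0, 0, -0.04], "spin": 0}
    - {"offset": [0, 0, -0.03], "spin": 0.122}
    - {"offset": [0, 0, 0], "spin": 0.122}

```text
time_s: 36.48
ee_pos: [461.9, 319.5, 193.2]
ee_rot: [-179.8, -0.3, -0.2]
force: [0.6, -0.3, -0.6]
gripper_width: 12.3
gripper_force: 60.0
```

Call:
arm_command:
  motion:
    - {"offset": [0, 0, 0], "spin": 0}
    - {"offset": [0, 0, 0], "spin": 0}

```text
time_s: 36.72
ee_pos: [460.1, 318.2, 189.2]
ee_rot: [180.0, 0.0, 0.1]
force: [-0.5, 0.5, -0.5]
gripper_width: 12.2
gripper_force: 60.0
```

```bash
python3 pk.py | head -14; python3 - <<'E'
from h import *
s=env.state();print(s['ee_pos']);P=pose('wrist',s)
for n in ['clip','spindle_top']:
    for q in env.pinpoint('wrist',n)[:1]: print(n,q['score'],at_z(P,q['location'],48).round(1))
E
```

```text
36.725 [460.1 318.2 189.2] 12.246623009807749
152 [66.6 -1.2 -4.4] 10
160 [63.  -1.2 -6.6] 10
168 [59.4 -1.2 -6.2] 10
176 [55.7 -1.2 -6.2] 10
184 [52.  -1.2 -6.9] 10
192 [48.3 -1.2 -6.6] 10
200 [44.5 -1.2 -6.6] 10
208 [40.5 -1.2 -5.2] 20
216 [37.3 -0.6 -9.3] 17
224 [ 33.8  -1.2 -11.1] 28
232 [ 30.3  -1.5 -12.2] 29
240 [ 26.4  -1.2 -12.1] 30
248 [ 22.5  -1.5 -12.2] 29
[460.12488823 318.25419607 189.02546958]
clip 0.62 [556.2 342.9  48. ]
spindle_top 0.67 [588.2 352.8  48. ]
```

Call:
arm_command:
  motion:
    - {"offset": [0.008, 0.03, 0], "spin": 0}
    - {"offset": [0, 0.055, 0], "spin": 0}
    - {"offset": [0, 0.055, 0], "spin": 0}
    - {"offset": [0, 0.055, 0], "spin": 0}
    - {"offset": [0, 0.055, 0], "spin": 0}

```text
time_s: 37.5
ee_pos: [468.4, 66.8, 189.3]
ee_rot: [180.0, -0.0, 0.1]
force: [1.2, -0.6, -0.2]
gripper_width: 12.2
gripper_force: 60.0
```

Call:
arm_command:
  motion:
    - {"offset": [0, 0.055, 0], "spin": 0}
    - {"offset": [0, 0.055, 0], "spin": 0}
    - {"offset": [0, 0.055, 0], "spin": 0}
    - {"offset": [0, 0.055, 0], "spin": 0}
    - {"offset": [0, 0.03, 0], "spin": 0}

```text
time_s: 38.12
ee_pos: [468.5, -184.1, 189.2]
ee_rot: [180.0, 0.0, -0.0]
force: [-0.7, 0.8, -0.3]
gripper_width: 12.1
gripper_force: 60.0
```

Call:
arm_command:
  motion:
    - {"offset": [0, 0.0215, 0], "spin": 0}
    - {"offset": [0, 0, 0], "spin": 0.07}
    - {"offset": [0, 0, 0], "spin": 0}
    - {"offset": [0, 0, 0], "spin": 0}

```text
time_s: 38.62
ee_pos: [468.8, -202.8, 189.3]
ee_rot: [-180.0, 0.0, -3.9]
force: [-0.5, -0.1, -0.9]
gripper_width: 12.4
gripper_force: 60.0
```

Down 148.5 mm, slowly at the end.

Call:
arm_command:
  motion:
    - {"offset": [0, 0.0005, 0.04], "spin": 0}
    - {"offset": [0, 0, 0.04], "spin": 0}
    - {"offset": [0, 0, 0.035], "spin": 0}
    - {"offset": [0, 0, 0.015], "spin": 0}
    - {"offset": [0, 0, 0.008], "spin": 0}

```text
time_s: 39.25
ee_pos: [469.2, -203.5, 51.2]
ee_rot: [180.0, -0.0, -3.9]
force: [0.7, -0.8, 0.1]
gripper_width: 12.4
gripper_force: 60.0
```

Call:
arm_command:
  motion:
    - {"offset": [0, 0, 0.004], "spin": 0}
    - {"offset": [0, 0, 0.003], "spin": 0}
    - {"offset": [0, 0, 0.002], "spin": 0}
    - {"offset": [0, 0, 0.001], "spin": 0}
    - {"offset": [0, 0, 0], "spin": 0}

```text
time_s: 39.88
ee_pos: [468.8, -203.6, 41.5]
ee_rot: [180.0, -0.0, -4.0]
force: [-0.3, 0.6, -0.6]
gripper_width: 12.2
gripper_force: 60.0
```

Call:
arm_command:
  motion:
    - {"offset": [0, 0, 0.001], "spin": 0}
    - {"offset": [0, 0, 0], "spin": 0}
    - {"offset": [0, 0, 0], "spin": 0}

```text
time_s: 40.25
ee_pos: [468.8, -203.6, 40.4]
ee_rot: [180.0, -0.0, -4.0]
force: [0.0, -0.3, -0.2]
gripper_width: 12.6
gripper_force: 60.0
```

Call:
arm_command:
  motion:
    - {"offset": [0, 0, 0], "spin": 0}
    - {"offset": [0, 0, 0], "spin": 0}
    - {"offset": [0, 0, 0], "spin": 0}
    - {"offset": [0, 0, 0], "spin": 0}
    - {"offset": [0, 0, 0], "spin": 0}
  jaw: 0.05

```text
time_s: 40.88
ee_pos: [468.8, -203.6, 40.4]
ee_rot: [-180.0, -0.0, -4.0]
force: [-0.4, 0.7, -0.3]
gripper_width: 50.0
gripper_force: 0.0
```

Call:
arm_command:
  motion:
    - {"offset": [0, 0, -0.01], "spin": 0}
    - {"offset": [0, 0, -0.03], "spin": 0}
    - {"offset": [0, 0, -0.04], "spin": 0}
    - {"offset": [0, 0, -0.045], "spin": 0}
    - {"offset": [-0.037, 0, -0.037], "spin": 0}

```text
time_s: 41.5
ee_pos: [433.5, -201.6, 204.9]
ee_rot: [179.9, -0.2, -3.9]
force: [-0.5, -0.7, -0.3]
gripper_width: 49.7
gripper_force: 0.0
```

Call:
arm_command:
  motion:
    - {"offset": [0, 0, 0], "spin": 0}
    - {"offset": [0, 0, 0], "spin": 0}
    - {"offset": [0, 0, 0], "spin": 0}

```text
time_s: 41.88
ee_pos: [431.8, -200.7, 201.2]
ee_rot: [-179.9, 0.1, -4.0]
force: [-0.6, -0.4, -0.4]
gripper_width: 50.1
gripper_force: 0.0
```

```bash
python3 - <<'E'
from h import *
s=env.state();print(s['time_s'],s['ee_pos'],s['ee_rot'])
P=pose('wrist',s); im,d=env.grab_frame('wrist'); cv2.imwrite('w7.png',im)
for n,z in {'pick_grip':45,'pick_tip':17,'rest_seat':45}.items():
    for q in env.pinpoint('wrist',n)[:1]:
        u=q['location'];print(n,np.round(u),round(q['score'],2),at_z(P,u,z).round(1),at_d(P,u,d[int(u[1]),int(u[0])]).round(1))
o=[]
for r in range(90,260):
  for c in range(260,350):
    if d[r,c]>0 and im[r,c].max()<70:
      p=at_d(P,(c,r),d[r,c])
      if 40<p[2]<65: o.append(p)
o=np.array(o);print(len(o),o.min(0),o.max(0),np.median(o,0)); A=np.c_[o[:,:2],np.ones(len(o))];print(np.linalg.lstsq(A,o[:,2],rcond=None)[0])
for c in ['scene','side']:
    P=pose(c);im,d=env.grab_frame(c)
    for n in ['clip','spindle_top','slide_box_mid','timer_mid']:
        for q in env.pinpoint(c,n)[:1]: print(c,n,np.round(q['location']),round(q['score'],2),at_z(P,q['location'],48).round(0))
E
```

```text
41.875 [ 431.81891157 -200.73647545  201.17242138] [-1.79945891e+02  1.09850454e-01 -3.95415900e+00]
pick_grip [315. 189.] 0.79 [ 463.5 -202.2   45. ] [ 464.2 -202.3   51.6]
pick_tip [316. 111.] 0.94 [ 533.  -207.1   17. ] [ 530.3 -206.9   47. ]
rest_seat [316. 192.] 0.81 [ 460.9 -202.2   45. ] [ 461.7 -202.3   51.7]
947 [ 426.21986434 -215.17867263   40.42915884] [ 502.61327548 -187.36089872   54.82729957] [ 465.20343817 -202.34324432   52.57014364]
[ 9.16508965e-03 -1.28204890e-02  4.56207046e+01]
scene clip [253. 318.] 0.65 [560. 349.  48.]
scene spindle_top [246. 310.] 0.84 [587. 340.  48.]
scene slide_box_mid [352. 247.] 0.84 [484.  23.  48.]
scene timer_mid [337. 300.] 0.59 [422. 197.  48.]
side clip [299. 196.] 0.46 [548. 337.  48.]
side spindle_top [311. 188.] 0.5 [598. 367.  48.]
side slide_box_mid [326. 274.] 0.73 [492. -24.  48.]
side timer_mid [278. 245.] 0.92 [423. 128.  48.]
```

The pick is level in its rest within about 1–2 mm of where it started, and the ring is out on the stand.

```bash
python3 -c "
from workcell import env
print(env.job_done())"
```

```text
the job is handed in; nothing more can be done
None
```

The ring is out of its groove and lying on the risen hub, and the pick is level in its rest within about 2 mm of where it started. The first pull at 30 N slipped in the grip, so I re-seated the pick and pulled again at 60 N. The job is handed in at about 42 s; no verdict was returned.

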